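Move two hammers from the hammer stand to the tool block

ROBOT

A 6-joint arm with a two-finger parallel gripper is mounted at the origin on the work surface. World frame = base frame: x ahead of the robot, y to its left, z up, the work surface at z = 0. Lengths are in m, angles in rad, forces in N, time in s.
With the tool pointing down it reaches from about 0.25 to 0.775 m from the base axis. Payload 4 kg.
Tool frame: the origin (TCP) lies midway between the tips of the shut fingers; the grasp point (between the pads) lies 19 mm behind it; z points along the fingers, y is the direction in which the jaws open and shut (so a half turn about z gives the same grasp; the last joint's range is limited). The gripper opens to 94 mm and grips with 3 to 60 N. Pads are 16 mm wide; open, the fingers measure 119 mm over their backs; the gripper's body (75 mm by 177 mm) begins 78 mm behind the grasp point.
Start: joints at [1.176, 0.087, 1.371, -0, 1.684, -0.103], TCP at [0.158, 0.527, 0.206] pointing down, gripper open.
Joint ranges: [-3.1, 3.1], [-0.76, 2.03], [0.27, 2.55], [-1.08, 4.22], [0.17, 2.65], [-2.57, 2.57]. Speed limits (rad/s): [2.79, 2.79, 3.14, 3.14, 3.14, 3.14].

INTERFACE

Orientations are given as [roll, pitch, yaw] about the fixed x, y, z axes, in that order (R = Rz(yaw) Ry(pitch) Rx(roll)).
In Python, from bench import get_obs, snapshot, ticket gives the robot as it stands.
- The arm moves only by the shell command python3 -m creep 'ROWS' [OPENING]. ROWS is JSON, a list that holds one entry, the list of rows, each a list of 4 numbers: the shift along the tool's x, y, z in mm, then the turn about the tool's z in degrees. A call has 1 to 8 rows; each row shifts and turns the commanded pose from where the row before left it, along the tool's axes as they then stand; what a row does not reach is not made up. A row lasts 1/8 s, in which the tool goes at most 62.5 mm and 10.7 degrees, less where a joint would pass 70% of its speed; a pose out of reach is approached as far as the arm can. A call with a gripper value outside its range is refused whole. OPENING is the opening, from 0 (shut) to 1 (fully open), set as the call begins (- or left out, the last holds). The fingers move at their own pace and stop on an object; the grip force is fixed at half the most. Time passes only in rows, so rows that do not move let the fingers close. It gives the time, the measured TCP pose, the force and the opening at its end, in the units of the state.
- get_obs(): the state, without advancing time (a new reading comes with each control period).
- snapshot(name): name is "scene" or "top" or "wrist"; returns a dict with "color" (420x560x3 uint8, red, green, blue), "depth" (420x560 float32, m along the optical axis (not along the pixel's ray), 0 where there is no reading), "fx", "fy", "cx", "cy" (pixels), "extrinsics" (4x4, takes a point from world to camera coordinates). Camera axes: x right, y down, z forward; pixel columns grow to the right and rows downward; lengths in m; the calibration is good to about 2 mm. A picture is of the moment at which its call begins.
- ticket.close_job(): hands the job in, once; it reports no verdict.
The state is a dict: "time": time; "joint_positions": joint angles; "qvel": joint speeds; "joint_torque": joint torques, N m; "tool_pos": TCP position; "ee_rot": TCP orientation; "wrist_force": force on the tool from outside, world axes, zero at the start; "wrist_torque": the same for the moment, N m; "width": finger opening in m.
Only numpy, scipy, OpenCV 4.12 (cv2) and the standard library are available. Lean on these libraries where they do the work, as an engineer would, in place of code of your own. Each camera call takes 0.05 s, during which the arm holds its last target. There are 200 camera calls.

TASK

Lift the brass hammer and the red mallet up off their forks on the hammer stand and stand each one, handle down, in its own hole of the wooden tool block: the brass hammer in the narrow end hole, the thicker-handled mallet in the wide end hole, fully home, then let go. Do not let either of them fall over. Leave the steel hammer hanging where it is, the mandrel in the middle hole, and everything else on the bench undisturbed.

Things in the scene. Friction and masses are not known exactly. Their poses are not given: they have to be found in the camera images.
- brass_hammer: Hammer with a yellow brass head, 155 mm tall, about 260 g. Origin: centre of the handle's foot; z up the handle, head along y. Wooden handle 125 mm long, 18 across; on it the head, its middle 28 (x) by 46 (y) by 30 mm, z = 125 to 155, with 25 mm round faces at both ends; head 84 mm long. Hangs by the head on a fork, handle between the prongs.
- mallet: Mallet with a red plastic head, 163 mm tall, about 240 g. Origin: centre of the handle's foot; z up the handle, head along y. Wooden handle 125 mm long, 26 across; on it the head, its middle 38 (x) by 48 (y) by 38 mm, z = 125 to 163, with 35 mm round faces at both ends; head 92 mm long. Hangs by the head on a fork, handle between the prongs.
- steel_hammer: Hammer with a grey steel head with one flat face and one ball end, 153 mm tall; stays hanging. Origin: centre of the handle's foot; z up the handle, head along y. Wooden handle 125 mm long, 18 across; on it the head, its middle 26 (x) by 46 (y) by 28 mm, z = 125 to 153, with 24 mm faces; head 86 mm long. Hangs by the head on a fork, handle between the prongs.
- stand: Fixed dark wooden stand, origin on the table. Base x -30 to 90, y +-180, 12 mm high; uprights at y +-168; beam x 44 to 68, top at z 155. Forks at y = 110, 0, -110, pointing to -x, open in front and above: two 8 mm steel prongs with 32 mm between them, from the beam to x = -48, tops at z 155, ends turned up to z 165 mm.
- fork0 (a point): Stand's fork at y = +110 mm: point midway between the prongs, at the height of their tops, x = 0 of the stand (hammers hang within about 10 mm of this in x)
- fork1 (a point): The same for the middle fork
- fork2 (a point): The same for the fork at y = -110 mm
- block: Fixed light wooden tool block 90 (x) by 250 (y) by 60 mm high, origin at the centre of its underside, with three upright round holes 50 mm deep in a row along its y
- block_hole0 (a point): Centre of the mouth of the narrow end hole (22 mm across, 50 mm deep), at the block's y = +85 mm, 60 mm above the table; z up
- block_hole2 (a point): Centre of the mouth of the wide end hole (31 mm across, 50 mm deep), at the block's y = -85 mm, 60 mm above the table; z up
- mandrel: Tapered steel ring mandrel 130 mm long, 24 mm across at the foot, standing in the block's middle hole (top about 140 mm above the table). Origin at its foot
- beaker: Glass beaker 68 mm across and 90 mm high on the table in front of the stand, origin under its centre
- bottle: White plastic bottle with green cap, 54 mm across, 165 mm high, origin under its centre
- anvil: Dark steel bench block 70 by 70 by 30 mm behind the tool block, origin under its centre
- jar: Amber jar with black lid, 60 mm across, 70 mm high, behind the tool block, origin under its centre
- solder_board: White ceramic soldering board 70 (x) by 100 (y) by 32 mm high in front of the tool block, origin under its centre
There are look-alikes about, which are no part of the job. Of the things shaped like the mallet, the red one is meant.

How it is judged:
By the outcome, as a careful person would: the job done as asked, in the order asked, and still so for the second after the job is handed in, with the robot touching nothing.
It also fails if it takes over 64 s, if anything falls off the work surface, if the arm or the gripper's body presses on something with over 40 N, if the wrist force passes 120 N, or if a joint passes its speed limit or range.

## Working session

There is one attempt and no reset: what is moved stays moved. The work goes in short steps, Python scripts to look and compute and a shell command to move; the robot and the scene stay as the last step left them, time stands still between calls to the robot, and variables do not carry over. Pictures are saved under pics/ and viewed, on a budget of 10 in all, crops included, one or two more only if the job needs it, and the job is handed in when it is done.

```bash
ls; mkdir -p pics
cat > h.py <<'E'
import numpy as np, cv2
from bench import get_obs, snapshot, ticket
def save(n,s): cv2.imwrite(f'pics/{n}.png', s['color'][:,:,::-1])
def pts(s):
    """world xyz for every pixel from depth (nan if none)"""
    d=s['depth'].astype(float); v,u=np.indices(d.shape)
    P=np.stack([(u-s['cx'])/s['fx']*d,(v-s['cy'])/s['fy']*d,d],-1)
    E=np.array(s['extrinsics']); W=(P-E[:3,3])@E[:3,:3]
    W[d<=0]=np.nan; return W
def ray(s,u,v,z):
    E=np.array(s['extrinsics']); R=E[:3,:3]; c=-R.T@E[:3,3]
    r=R.T@np.array([(u-s['cx'])/s['fx'],(v-s['cy'])/s['fy'],1]); return c+r*(z-c[2])/r[2]
E
python3 - <<'E'
from h import *
import pickle
o=get_obs(); print(o)
S={n:snapshot(n) for n in('scene','top','wrist')}
pickle.dump(S,open('s0.pkl','wb'))
for n in S: save('a_'+n,S[n]); print(n,S[n]['fx'],np.round(S[n]['extrinsics'],3).tolist())
cv2.imwrite('pics/a_both.png',np.vstack([cv2.resize(S[n]['color'][:,:,::-1],(400,300)) for n in('scene','wrist')]))
E
```

```text
pics
{'time': 0.0, 'joint_positions': array([ 1.17589133e+00,  8.79612719e-02,  1.37224472e+00, -1.55062257e-05,
        1.68360454e+00, -1.03097631e-01]), 'qvel': array([ 0.00024029, -0.00016167, -0.00047328, -0.00113362, -0.00166541,
        0.00060742]), 'joint_torque': array([-2.43894010e-04, -3.40191829e+01, -3.02423358e+01,  7.16190669e-02,
        3.30886873e-02, -1.97629179e-04]), 'tool_pos': array([0.15802129, 0.52623523, 0.2043056 ]), 'ee_rot': array([-3.13938496e+00, -2.12923834e-04,  2.84978332e+00]), 'wrist_force': array([ 1.27060321,  0.87992225, -0.21238638]), 'wrist_torque': array([0.02278908, 0.02004955, 0.02750046]), 'width': 0.09396427050604518}
scene 513.5213059265101 [[0.703, 0.712, 0.003, -0.348], [0.495, -0.485, -0.721, -0.137], [-0.512, 0.508, -0.693, 1.57], [0.0, 0.0, 0.0, 1.0]]
top 406.07892836801295 [[0.016, -1.0, -0.023, 0.013], [-0.997, -0.014, -0.082, 0.503], [0.082, 0.025, -0.996, 1.229], [0.0, 0.0, 0.0, 1.0]]
wrist 374.343014955191 [[0.288, 0.958, -0.003, -0.548], [0.926, -0.278, 0.257, -0.028], [0.245, -0.077, -0.966, 0.391], [0.0, 0.0, 0.0, 1.0]]
```

View pics/a_top.png

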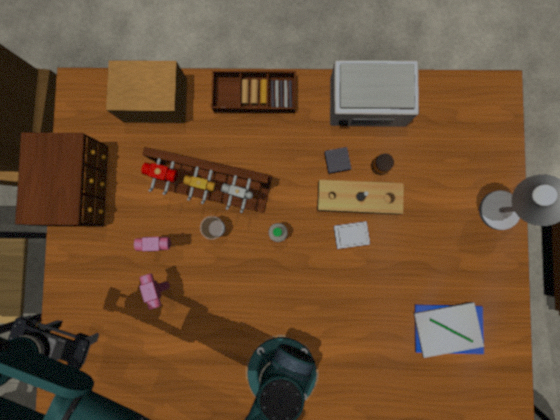

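View pics/a_scene.png

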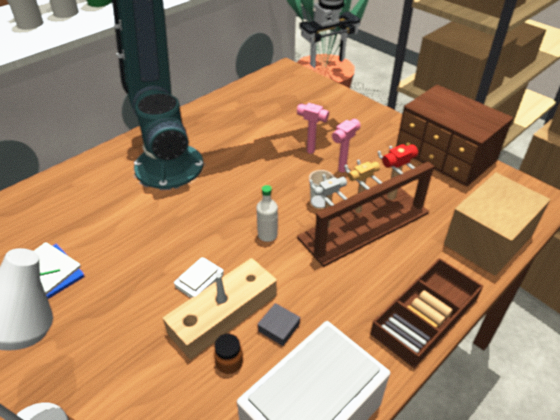

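Top view: red mallet at (158,171), brass hammer at (199,184) and steel hammer at (237,191), all on the forks. The two pink look-alike mallets stand at (151,244) and (150,290). The block is at (361,197). The scene view agrees: red mallet (400,156), brass (363,172), pink (312,113) and (346,130).

Run:
```python
from h import *
import pickle
S=pickle.load(open('s0.pkl','rb')); s=S['top']; W=pts(s); hsv=cv2.cvtColor(s['color'],cv2.COLOR_RGB2HSV)
H,Sa,V=[hsv[...,i].astype(int) for i in range(3)]
def roi(x0,x1,y0,y1):
    m=np.zeros(H.shape,bool); m[y0:y1,x0:x1]=1; return m
def rep(n,m,zlo,zhi):
    m=m&(W[...,2]>zlo)&(W[...,2]<zhi); p=W[m]
    if len(p)<5: print(n,len(p));return
    (c,sz,a)=cv2.minAreaRect((p[:,:2]*1000).astype(np.float32)); b=cv2.boxPoints((c,sz,a))
    e=max([b[1]-b[0],b[2]-b[1]],key=np.linalg.norm); 
    print(n,len(p),'rect c',np.round(c,1),'size',np.round(sz,1),'long axis deg',round(np.degrees(np.arctan2(e[1],e[0]))%180,1),'mean',np.round(p.mean(0)*1000,1),'z95',round(np.percentile(p[:,2],95)*1000,1))
rep('mallet',roi(130,185,150,190)&((H<8)|(H>172))&(Sa>170)&(V>90),.155,.22)
rep('brass',roi(175,222,165,200)&(H>15)&(H<32)&(Sa>120)&(V>110),.155,.22)
rep('steel',roi(218,258,175,205)&(Sa<80)&(V>100),.155,.22)
rep('block',roi(310,412,170,222),.05,.075)
rep('mandrel',roi(350,375,180,210),.1,.16)
rep('bottle',roi(262,295,218,245),.1,.2)
rep('beaker',roi(190,230,210,245),.06,.12)
rep('beam',roi(135,280,140,195)&(V<90),.145,.163)
for u in (336,361,391): print(u,np.round(ray(s,u,196,.06)*1000,1))
a=cv2.resize(s['color'][135:255,130:270,::-1],None,fx=5,fy=5,interpolation=2)
cv2.imwrite('pics/b1.png',a)
b=cv2.resize(s['color'][170:220,310:412,::-1],None,fx=7,fy=7,interpolation=2)
c=cv2.resize(S['scene']['color'][240:360,150:290,::-1],(350,300))
d=cv2.resize(S['scene']['color'][120:240,290:450,::-1],(400,300))
A=np.zeros((600,750,3),np.uint8);A[:300,:350]=c;A[:300,350:]=d;b=b[:300];A[300:300+len(b),:b.shape[1]]=b
cv2.imwrite('pics/b2.png',A)
```

```text
mallet 389 rect c [575.2 340.4] size [90.5 37.3] long axis deg 75.9 mean [574.7 338.2 190. ] z95 194.8
brass 266 rect c [548.4 229.7] size [83.9 28.9] long axis deg 74.9 mean [547.4 230.2 182.4] z95 187.4
steel 250 rect c [531.  127.4] size [81.7 74.1] long axis deg 11.4 mean [527.2 128.4 177.7] z95 184.6
block 2401 rect c [ 546.1 -227.7] size [250.9 127.8] long axis deg 89.3 mean [ 529.1 -226.5   59.5] z95 63.5
mandrel 34 rect c [ 527.8 -225.5] size [12.7 11.6] long axis deg 71.8 mean [ 527.5 -224.5  128. ] z95 141.6
bottle 264 rect c [417.4  17. ] size [48.5 51.6] long axis deg 91.2 mean [417.4  16.5 124.9] z95 166.5
beaker 151 rect c [428.3 210.2] size [65.  66.1] long axis deg 138.7 mean [429.5 217.2  81.4] z95 92.4
beam 1045 rect c [558.8 229. ] size [356.9 111.9] long axis deg 77.9 mean [599.  215.2 154.2] z95 158.2
336 [ 529.2 -155.8   60. ]
361 [ 530.3 -229.9   60. ]
391 [ 531.5 -318.5   60. ]
```

View pics/b2.png

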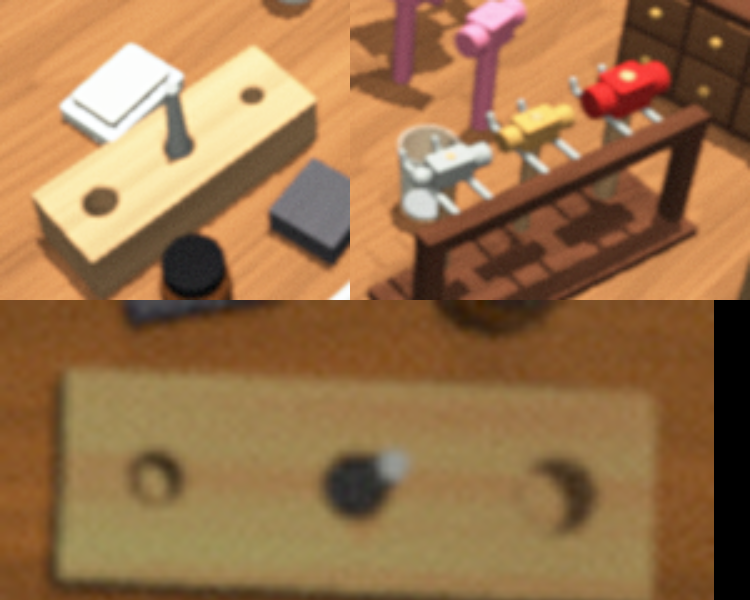

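Crop: the red mallet on the far end fork (crop 625,90) is the saturated red one. The pink look-alikes stand upright on the table. The brass hammer is on the middle fork and steel on the near one. The narrow hole is at top pixel ≈(332,196), the wide hole at ≈(390,198).

First I rotate and lift in place.

```bash
python3 -m creep '[[[0,0,-14,10.7],[0,0,-14,10.7],[0,0,-14,10.7],[0,0,-14,10.7],[0,0,-14,10.7],[0,0,-14,10.7],[0,0,-10,10.7],[0,0,-10,10.7]]]'
cat >> h.py <<'E'
def to(x,y,z,yaw=None):
    """remaining shift in tool axes (mm) and turn (deg) to bring TCP to x,y,z (m)"""
    from scipy.spatial.transform import Rotation as Ro
    o=get_obs(); R=Ro.from_euler('xyz',o['ee_rot']); d=R.inv().apply(np.array([x,y,z])-o['tool_pos'])*1000
    t=0 if yaw is None else (np.degrees(o['ee_rot'][2])-yaw+180)%360-180
    print('at',np.round(o['tool_pos']*1000,1),'rpy',np.round(np.degrees(o['ee_rot']),1),'F',np.round(o['wrist_force'],1),'w',round(o['width']*1000,1),'t',round(o['time'],2))
    print('shift tool mm',np.round(d,1),'turn',round(t,1))
E
python3 -c "
from h import *
to(.548,.229,.300,75.5)
s=snapshot('top'); 
import pickle; S=pickle.load(open('s0.pkl','rb'))
for u,v in((332.1,195.7),(390,198)): print(ray(S['top'],u,v,.06))"
```

```text
time: 1.15
tool_pos: [0.1582, 0.5266, 0.3094]
ee_rot: [-3.141, 0.001, 1.35]
wrist_force: [0.3, -0.6, 0.5]
width: 0.0939
at [158.2 526.6 309.4] rpy [-180.     0.    77.3] F [ 0.3 -0.6  0.5] w 93.9 t 1.15
shift tool mm [-204.9  445.6    9.5] turn 1.8
[ 0.52996634 -0.14426862  0.06      ]
[ 0.52548778 -0.31549731  0.06      ]
```

```bash
python3 -m creep '[[[-25.6,55.7,1,0.2],[-25.6,55.7,1,0.2],[-25.6,55.7,1,0.2],[-25.6,55.7,1,0.2],[-25.6,55.7,1,0.2],[-25.6,55.7,1,0.2],[-25.6,55.7,1,0.2],[-25.6,55.7,1,0.2]]]' 0.64
python3 -m creep '[[[0,0,0,0],[0,0,0,0]]]'
cat > loc.py <<'E'
from h import *
import sys
def loc(s,kind):
    W=pts(s); hsv=cv2.cvtColor(s['color'],cv2.COLOR_RGB2HSV); H,Sa,V=[hsv[...,i].astype(int) for i in range(3)]
    m={'brass':(H>15)&(H<32)&(Sa>120)&(V>100),'mallet':((H<8)|(H>172))&(Sa>170)&(V>90)}[kind]&(W[...,2]>.158)&(W[...,2]<.22)
    n,l,st,c=cv2.connectedComponentsWithStats(m.astype(np.uint8)); k=1+np.argmax(st[1:,4]); p=W[l==k]; zt=np.percentile(p[:,2],90)
    q=p[p[:,2]>.17]
    (c2,sz,a)=cv2.minAreaRect((q[:,:2]*1000).astype(np.float32)); b=cv2.boxPoints((c2,sz,a)); e=max([b[1]-b[0],b[2]-b[1]],key=np.linalg.norm)
    print(kind,st[k],'px c',np.round(c[k],1),'rect',np.round(c2,1),np.round(sz,1),'axis',round(np.degrees(np.arctan2(e[1],e[0]))%180,1),'ztop',round(zt*1000,1))
    return c2
if __name__=='__main__':
    s=snapshot('wrist'); save(sys.argv[2],s); c=loc(s,sys.argv[1]); to(c[0]/1000,c[1]/1000,.3,75.5)
E
python3 loc.py brass c_brass
```

```text
time: 2.2
tool_pos: [0.5475, 0.2254, 0.3009]
ee_rot: [-3.141, -0.0, 1.33]
wrist_force: [0.2, 0.7, -0.4]
width: 0.0599
time: 2.45
tool_pos: [0.5459, 0.227, 0.3008]
ee_rot: [-3.14, 0.0, 1.329]
wrist_force: [-0.7, -0.1, -0.4]
width: 0.06
brass [ 260  150   34  102 2978] px c [276.7 199.6] rect [549.5 230. ] [83.8 27.2] axis 76.6 ztop 185.2
at [545.5 227.6 301.4] rpy [-180.    -0.    76.2] F [-1.  -0.4  0.5] w 60.2 t 2.5
shift tool mm [3.3 3.3 1.4] turn 0.7
```

View pics/c_brass.png

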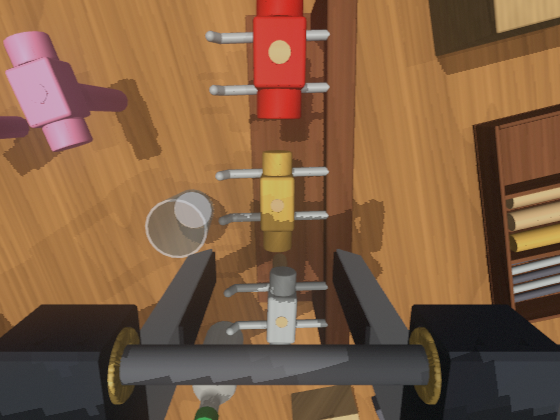

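The wrist view shows the brass head centred at (277,200) with its middle between the prongs. Mallet is above it, steel below, and the beam on the right. I narrow the jaws to 47 mm to clear the beam and descend.

```bash
python3 -m creep '[[[3,3.3,20,0],[0,0,40,0],[0,0,40,0],[0,0,0,0],[0,0,0,0]]]' 0.5; python3 -c "
from h import *
to(.5495,.230,.151,76.2)"
```

```text
time: 3.12
tool_pos: [0.5502, 0.2301, 0.2038]
ee_rot: [3.139, -0.002, 1.33]
wrist_force: [-0.1, -0.4, 0.5]
width: 0.0469
at [550.2 230.1 203.8] rpy [ 1.798e+02 -1.000e-01  7.620e+01] F [-0.1 -0.4  0.5] w 46.9 t 3.12
shift tool mm [-0.4 -0.8 52.8] turn -0.0
```

```bash
python3 -m creep '[[[0,0,20,0],[0,0,20,0],[0,0,11,0],[0,0,0,0],[0,0,0,0]]]'; python3 -m creep '[[[0,0,0,0],[0,0,0,0],[0,0,0,0],[0,0,0,0]]]' 0
```

```text
time: 3.75
tool_pos: [0.5509, 0.2293, 0.1522]
ee_rot: [3.139, -0.002, 1.328]
wrist_force: [0.1, 0.1, 0.3]
width: 0.0471
time: 4.25
tool_pos: [0.55, 0.2292, 0.151]
ee_rot: [-3.142, -0.001, 1.328]
wrist_force: [-1.1, 0.2, 2.9]
width: 0.0277
```

```bash
python3 -m creep '[[[0,0,-10,0],[0,0,-15,0],[0,0,-30,0],[0,0,-40,0],[0,0,-40,0],[0,0,-40,0],[0,0,-15,0],[0,0,0,0]]]'; python3 -c "
from h import *
to(.53,-.144,.340,76.2)"
```

```text
time: 5.25
tool_pos: [0.5508, 0.229, 0.343]
ee_rot: [3.138, -0.002, 1.328]
wrist_force: [-0.5, -0.8, -4.2]
width: 0.0278
at [550.8 229.  343. ] rpy [ 1.798e+02 -1.000e-01  7.610e+01] F [-0.5 -0.8 -4.2] w 27.8 t 5.25
shift tool mm [-367.1   69.6    2.4] turn -0.1
```

```bash
python3 -m creep '[[[-60,10,0,0],[-60,10,0,0],[-60,10,0,0],[-60,10,0,0],[-60,10,0,0],[-60,10,0,0],[-60,10,0,0],[0,0,0,0]]]'; python3 -m creep '[[[0,0,0,0],[0,0,0,0]]]'
python3 - <<'E'
from h import *
import pickle
s=snapshot('wrist'); t=snapshot('top'); sc=snapshot('scene'); pickle.dump((s,t,sc),open('s1.pkl','wb')); save('d_wrist',s)
to(.53,-.144,.34,76.2)
E=np.array(s['extrinsics']); 
for p in((.53,-.144,.06),): 
    q=E[:3,:3]@np.array(p)+E[:3,3]; print(s['fx']*q[0]/q[2]+s['cx'],s['fy']*q[1]/q[2]+s['cy'])
E
```

```text
time: 6.25
tool_pos: [0.5158, -0.1997, 0.3378]
ee_rot: [-3.137, 0.0, 1.321]
wrist_force: [-0.2, 0.6, -3.1]
width: 0.0278
time: 6.5
tool_pos: [0.5172, -0.1942, 0.3403]
ee_rot: [-3.141, -0.001, 1.33]
wrist_force: [-0.1, 0.9, -2.7]
width: 0.0278
at [ 517.3 -194.2  340.7] rpy [180.   -0.   76.2] F [ 0.7  0.5 -3.1] w 27.7 t 6.65
shift tool mm [51.8  0.3  0.7] turn 0.0
273.7607378569535 134.35367958096163
```

View pics/d_wrist.png

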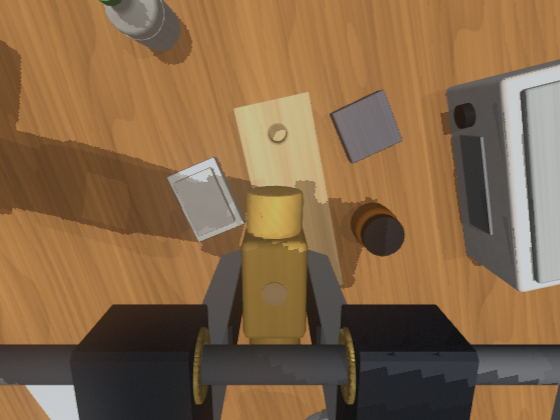

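The wrist view shows the narrow hole at (277,132) and the brass hammer hanging straight in the jaws, its handle-end disc at (274,294). The solder board, anvil and jar are all clear.

```bash
cat > hole.py <<'E'
from h import *
def circ(s,u0,v0,r,z,rmin,rmax,dark=True,k=6):
    """fit outline of a dark (or bright) spot near (u0,v0) -> world point at height z"""
    g=cv2.cvtColor(s['color'],cv2.COLOR_RGB2GRAY); a,b=int(u0-r),int(v0-r)
    c=cv2.resize(g[b:b+2*r,a:a+2*r],None,fx=k,fy=k,interpolation=cv2.INTER_CUBIC); c=cv2.GaussianBlur(c,(0,0),k*.6)
    C=cv2.HoughCircles(c,cv2.HOUGH_GRADIENT,1.5,1000,param1=60,param2=12,minRadius=int(rmin*k),maxRadius=int(rmax*k))
    if C is None: print('none'); return
    x,y,rr=C[0,0]; u,v=a+(x+.5)/k-.5,b+(y+.5)/k-.5; p=ray(s,u,v,z)
    e=ray(s,u+rr/k,v,z)
    print('uv',round(u,2),round(v,2),'r_mm',round(np.linalg.norm(e-p)*1000,1),'world',np.round(p*1000,1)); return p
def view(s,u,v,r,n): cv2.imwrite(f'pics/{n}.png',cv2.resize(s['color'][v-r:v+r,u-r:u+r,::-1],(400,400),interpolation=2))
E
python3 - <<'E'
from hole import *
import pickle
s,t,sc=pickle.load(open('s1.pkl','rb'))
print('hole0 wrist');circ(s,277,132,18,.06,6,13)
S=pickle.load(open('s0.pkl','rb'))
print('hole0 top first');circ(S['top'],332,196,9,.06,2.5,5.5)
print('hole2 top first');circ(S['top'],390,198,11,.06,4,7)
print('disc in hand');circ(s,274,294,20,.3407+.034,8,16)
W=pts(s);hsv=cv2.cvtColor(s['color'],cv2.COLOR_RGB2HSV)
m=(W[...,2]>.369)&(W[...,2]<.385)&(hsv[...,0]>15)&(hsv[...,0]<32)&(hsv[...,1]>100);p=W[m]; print('head top pts',len(p),np.round(np.percentile(p,[1,50,99],axis=0)*1000,1).tolist())
v,u=np.nonzero(m);print(u.min(),u.max(),v.min(),v.max())
a=cv2.resize(s['color'][107:157,252:302,::-1],(400,400),interpolation=2)
b=cv2.resize(s['color'][220:345,212:337,::-1],(400,400),interpolation=2)
cv2.imwrite('pics/e.png',np.hstack([a,b]))
# top view: hammer in hand, brass points
W=pts(t);hsv=cv2.cvtColor(t['color'],cv2.COLOR_RGB2HSV)
E
```

```text
hole0 wrist
uv 277.46 132.71 r_mm 9.0 world [ 534.8 -143.2   60. ]
hole0 top first
uv 328.46 197.71 r_mm 15.9 world [ 523.8 -133.5   60. ]
hole2 top first
none
disc in hand
none
head top pts 8056 [[502.5, -218.2, 369.2], [520.7, -187.4, 373.5], [534.4, -154.0, 376.4]]
237 312 194 343
```

View pics/e.png

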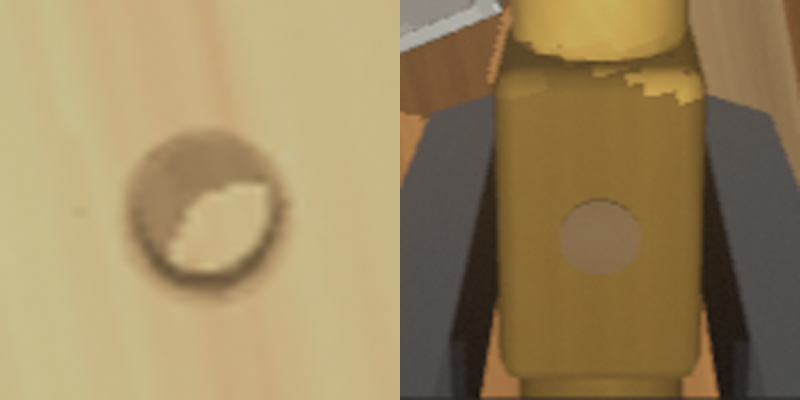

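Run:
```python
from hole import *
import pickle
s,t,sc=pickle.load(open('s1.pkl','rb'))
d=ray(s,273.8,293.7,.3405+.034); h=ray(s,277.45,132.75,.06); print('disc',d*1000,'hole',h*1000)
W=pts(s); v,u=np.mgrid[250:335,248:302]; p=W[v,u].reshape(-1,3); p=p[(p[:,2]>.36)&(p[:,2]<.39)]
c=p.mean(0); A=np.c_[p[:,:2]-c[:2],np.ones(len(p))]; k=np.linalg.lstsq(A,p[:,2],rcond=None)[0]; 
ya=np.radians(76.2); print('slope deg along tool x',np.degrees(k[0]*np.cos(ya)+k[1]*np.sin(ya)),'tool y',np.degrees(k[0]*np.sin(ya)-k[1]*np.cos(ya)),'z',c[2])
dd=(h-d)*1000; print('hole-disc in tool x,y',dd[0]*np.cos(ya)+dd[1]*np.sin(ya),dd[0]*np.sin(ya)-dd[1]*np.cos(ya))
to(h[0],h[1],.34,76.2)
```

```text
disc [ 518.21987085 -193.64431079  374.5       ] hole [ 534.74409808 -143.22996994   60.        ]
slope deg along tool x 0.03806031276270815 tool y -0.13424862551645553 z 0.3738634756116849
hole-disc in tool x,y 52.90067564864881 4.0217364857055244
at [ 517.3 -194.2  340.7] rpy [180.   -0.   76.2] F [ 0.7  0.5 -3.1] w 27.7 t 6.65
shift tool mm [53.7  4.8  0.7] turn 0.0
```

```bash
python3 -m creep '[[[22,-23,10,0],[21,-23,30,0],[0,0,45,0],[0,0,40,0],[0,0,10,0],[0,0,0,0],[0,0,0,0],[0,0,0,0]]]'
python3 - <<'E'
from hole import *
import pickle
s=snapshot('wrist'); o=get_obs(); pickle.dump((s,o),open('s2.pkl','wb'))
E=np.array(s['extrinsics']); q=E[:3,:3]@np.array([.533,-.1435,.06])+E[:3,3]; u,v=s['fx']*q[0]/q[2]+s['cx'],s['fy']*q[1]/q[2]+s['cy']; print(u,v)
h=circ(s,u,v,30,.06,10,18)
to(*(h if h is not None else (.533,-.1435,.06)))
u,v=int(u),int(v); a=cv2.resize(s['color'][v-35:v+35,u-35:u+35,::-1],(400,400),interpolation=2)
cv2.imwrite('pics/f.png',np.hstack([a,cv2.resize(s['color'][:,:,::-1],(400,400))])); print(u-35,v-35)
E
```

```text
time: 7.65
tool_pos: [0.4837, -0.1431, 0.2075]
ee_rot: [3.138, 0.0, 1.328]
wrist_force: [-0.1, -0.3, -2.9]
width: 0.0277
326.52445306035236 187.95319569599496
uv 327.46 186.96 r_mm 11.4 world [ 534.  -142.8   60. ]
at [ 483.5 -143.1  207.1] rpy [179.8   0.   76.1] F [-0.2 -0.5 -3.7] w 28.2 t 7.7
shift tool mm [ 12.4  48.5 147.2] turn 0
291 152
```

View pics/f.png

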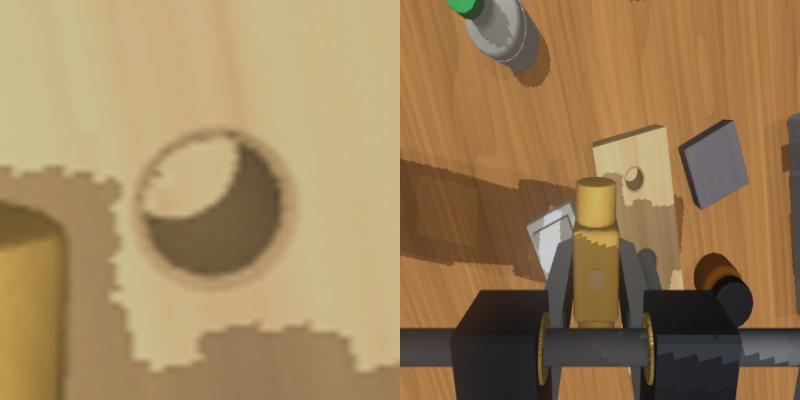

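The hole is cleanly visible at (327.5,187.5) and gives (534,-143). Both looks agree within 1 mm. I move over it and lower gently.

```bash
python3 -m creep '[[[6,24,0,0],[6,24,0,0],[0,0,0,0],[0,0,0,0],[0,0,12,0],[0,0,8,0],[0,0,0,0],[0,0,0,0]]]'; python3 -c "
from h import *
to(.5338,-.1433,.131)"
```

```text
time: 8.7
tool_pos: [0.5321, -0.1426, 0.1855]
ee_rot: [-3.142, -0.0, 1.328]
wrist_force: [-0.4, -0.6, -2.9]
width: 0.0281
at [ 532.1 -142.6  185.5] rpy [-180.    -0.    76.1] F [-0.4 -0.6 -2.9] w 28.1 t 8.7
shift tool mm [-0.2  1.8 54.5] turn 0
```

```bash
python3 -m creep '[[[0,1,3,0],[0,0,5,0],[0,0,5,0],[0,0,4,0],[0,0,0,0]]]';python3 -m creep '[[[0,0,3,0],[0,0,0,0]]]'
```

```text
time: 9.32
tool_pos: [0.5329, -0.1427, 0.1678]
ee_rot: [-3.14, -0.0, 1.328]
wrist_force: [-0.5, -0.2, -2.8]
width: 0.0277
time: 9.57
tool_pos: [0.5331, -0.1428, 0.1653]
ee_rot: [-3.141, -0.0, 1.328]
wrist_force: [-0.2, 0.6, -3.0]
width: 0.0276
```

The foot is 16 mm below the mouth with no contact force, so it is in the hole. I continue down.

```bash
python3 -m creep '[[[0,0,8,0],[0,0,8,0],[0,0,8,0],[0,0,4,0],[0,0,0,0]]]';python3 -m creep '[[[0,0,3,0],[0,0,2,0],[0,0,0,0]]]'
```

```text
time: 10.2
tool_pos: [0.5329, -0.1428, 0.1369]
ee_rot: [-3.141, -0.0, 1.328]
wrist_force: [0.0, 0.2, -2.7]
width: 0.0278
time: 10.58
tool_pos: [0.5331, -0.1428, 0.1323]
ee_rot: [-3.141, -0.0, 1.328]
wrist_force: [-0.1, 0.2, -3.2]
width: 0.0279
```

```bash
python3 -m creep '[[[0,0,1,0],[0,0,1,0],[0,0,0,0]]]';python3 -m creep '[[[0,0,1,0],[0,0,0.5,0],[0,0,0,0]]]'
```

```text
time: 10.95
tool_pos: [0.5333, -0.1429, 0.1311]
ee_rot: [3.141, 0.0, 1.328]
wrist_force: [-1.1, 0.1, -0.1]
width: 0.0278
time: 11.32
tool_pos: [0.5334, -0.1429, 0.131]
ee_rot: [3.14, 0.0, 1.328]
wrist_force: [-2.4, 0.8, 5.5]
width: 0.0276
```

It bottomed out at TCP z 0.131, the expected home height, with the force reversing to +5.5 N. I release, rise and go to the mallet.

```bash
python3 -m creep '[[[0,0,-1,0],[0,0,0,0],[0,0,0,0],[0,0,-8,0],[0,0,-25,0],[0,0,-50,0],[0,0,-50,0],[0,0,-40,0]]]' 0.5; python3 -c "
from h import *
to(.576,.339,.300,76)"
```

```text
time: 12.32
tool_pos: [0.5334, -0.1429, 0.3061]
ee_rot: [3.139, 0.0, 1.328]
wrist_force: [1.4, 0.3, -0.8]
width: 0.0469
at [ 533.4 -142.9  306.1] rpy [179.8   0.   76.1] F [ 1.4  0.3 -0.8] w 46.9 t 12.32
shift tool mm [478.  -74.6   5.7] turn 0.1
```

```bash
python3 -m creep '[[[59.7,-9.3,0.7,0],[59.7,-9.3,0.7,0],[59.7,-9.3,0.7,0],[59.7,-9.3,0.7,0],[59.7,-9.3,0.7,0],[59.7,-9.3,0.7,0],[59.7,-9.3,0.7,0],[59.7,-9.3,0.7,0]]]' 0.6;python3 -m creep '[[[0,0,0,0],[0,0,0,0]]]'
python3 loc.py mallet g_mallet; python3 -c "
from h import *
t=snapshot('top'); s=snapshot('scene'); save('g_scene',s)
w=cv2.imread('pics/g_mallet.png')
cv2.imwrite('pics/g.png',np.hstack([cv2.resize(w,(400,400)),cv2.resize(s['color'][220:380,130:330,::-1],(400,400))]))"
```

```text
time: 13.32
tool_pos: [0.5759, 0.3406, 0.298]
ee_rot: [3.141, -0.001, 1.328]
wrist_force: [0.3, -0.4, 0.0]
width: 0.0564
time: 13.58
tool_pos: [0.5759, 0.3384, 0.2974]
ee_rot: [3.141, 0.001, 1.328]
wrist_force: [-0.2, -0.0, 0.1]
width: 0.0564
mallet [ 251  148   49  116 4719] px c [275.2 204. ] rect [578. 340.] [92.1 37.7] axis 75.9 ztop 193.1
at [576.1 337.7 298. ] rpy [180.   0.  76.] F [-0.4 -1.2  0.7] w 56.3 t 13.62
shift tool mm [ 2.7  1.3 -2. ] turn 0.5
```

View pics/g.png

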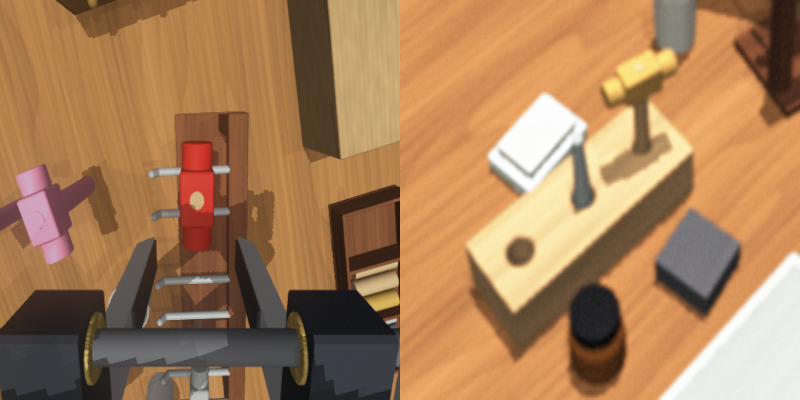

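The scene crop shows the brass hammer upright in the narrow hole. In the wrist view the mallet head is centred at (275,204), with its middle between the prongs. The beam is close behind it, so I grasp with the tips just above the beam top and the jaws at 52 mm.

```bash
python3 -m creep '[[[2.5,1.5,20,0],[0,0,40,0],[0,0,30,0],[0,0,0,0],[0,0,0,0]]]' 0.55; python3 -c "
from h import *
to(.578,.340,.159)"
```

```text
time: 14.35
tool_pos: [0.5787, 0.3401, 0.2096]
ee_rot: [3.139, -0.002, 1.327]
wrist_force: [0.3, -0.2, 0.7]
width: 0.0514
at [578.7 340.1 209.6] rpy [ 1.799e+02 -1.000e-01  7.600e+01] F [ 0.3 -0.2  0.7] w 51.4 t 14.35
shift tool mm [-0.4 -0.8 50.6] turn 0
```

```bash
python3 -m creep '[[[0,-0.5,20,0],[0,0,20,0],[0,0,9,0],[0,0,0,0],[0,0,0,0]]]'; python3 -m creep '[[[0,0,0,0],[0,0,0,0],[0,0,0,0],[0,0,0,0]]]' 0; python3 -m creep '[[[0,0,-10,0],[0,0,-15,0],[0,0,-30,0],[0,0,-40,0],[0,0,-40,0],[0,0,-40,0],[0,0,-20,0],[0,0,0,0]]]'; python3 -c "
from h import *
to(.527,-.313,.350,76)"
```

```text
time: 14.98
tool_pos: [0.5782, 0.3411, 0.1602]
ee_rot: [3.139, -0.002, 1.328]
wrist_force: [0.7, 0.4, 0.5]
width: 0.0519
time: 15.48
tool_pos: [0.5778, 0.341, 0.1593]
ee_rot: [3.14, -0.001, 1.328]
wrist_force: [-0.2, -0.4, 2.7]
width: 0.0379
time: 16.48
tool_pos: [0.5779, 0.341, 0.3565]
ee_rot: [3.137, -0.004, 1.328]
wrist_force: [-0.4, -0.4, -2.3]
width: 0.0377
at [577.9 341.  356.5] rpy [179.8  -0.2  76.1] F [-0.4 -0.4 -2.3] w 37.7 t 16.48
shift tool mm [-647.1  107.9    4.7] turn 0.1
```

```bash
python3 -m creep '[[[-60,5.5,0,0],[-60,5.5,0,0],[-60,5.5,0,0],[-60,5.5,0,0],[-60,5.5,0,0],[-60,5.5,0,0],[-60,5.5,0,0],[-60,5.5,0,0]]]';python3 -m creep '[[[-60,5.5,0,0],[-60,5.5,0,0],[-57,5,0,0],[0,0,40,0],[0,0,50,0],[0,0,45,0],[0,0,0,0],[0,0,0,0]]]';python3 -m creep '[[[0,0,0,0]]]'
python3 - <<'E'
from hole import *
import pickle
s=snapshot('wrist'); o=get_obs(); pickle.dump((s,o),open('s3.pkl','wb'))
E=np.array(s['extrinsics']); q=E[:3,:3]@np.array([.5295,-.3132,.06])+E[:3,3]; u,v=s['fx']*q[0]/q[2]+s['cx'],s['fy']*q[1]/q[2]+s['cy']; print(u,v)
h=circ(s,u,v,36,.06,13,26)
to(*(h if h is not None else (.5295,-.3132,.06)))
u,v=int(u),int(v); a=cv2.resize(s['color'][v-40:v+40,u-40:u+40,::-1],(400,400),interpolation=2)
cv2.imwrite('pics/i.png',np.hstack([a,cv2.resize(s['color'][:,:,::-1],(400,400))])); print(u-40,v-40)
E
```

```text
time: 17.48
tool_pos: [0.5036, -0.1373, 0.3517]
ee_rot: [-3.139, -0.001, 1.328]
wrist_force: [0.7, -0.2, -2.8]
width: 0.0382
time: 18.48
tool_pos: [0.4781, -0.3116, 0.2199]
ee_rot: [3.14, 0.001, 1.328]
wrist_force: [0.0, -0.9, -1.7]
width: 0.0381
time: 18.6
tool_pos: [0.4789, -0.3122, 0.2218]
ee_rot: [3.136, 0.002, 1.328]
wrist_force: [0.2, 0.6, -1.8]
width: 0.038
325.59991005328163 184.99755934801743
uv 324.71 184.96 r_mm 15.4 world [ 528.7 -313.    60. ]
at [ 478.9 -312.2  221.6] rpy [1.797e+02 1.000e-01 7.610e+01] F [ 0.  -0.1 -2. ] w 38.0 t 18.65
shift tool mm [ 11.6  47.8 161.8] turn 0
285 144
```

View pics/i.png

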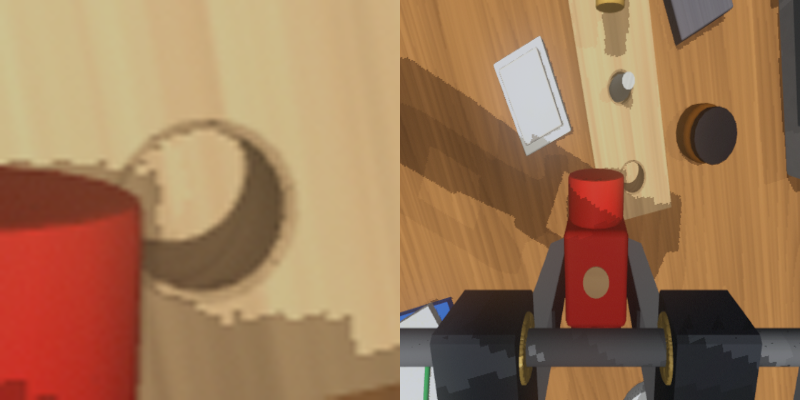

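The wide hole is at (324.5,184.7), r 15.4 mm (nominal 15.5), at (528.5,-313). That is 170 mm from the narrow hole, as it should be. The mallet hangs straight.

```bash
python3 -m creep '[[[6,23.6,0,0],[6,23.6,0,0],[0,0,0,0],[0,0,0,0],[0,0,12,0],[0,0,10,0],[0,0,0,0],[0,0,0,0]]]'; python3 -c "
from h import *
to(.528,-.3125,.139)"
```

```text
time: 19.65
tool_pos: [0.5261, -0.3111, 0.1962]
ee_rot: [-3.141, -0.0, 1.328]
wrist_force: [0.1, 0.2, -2.6]
width: 0.0376
at [ 526.1 -311.1  196.2] rpy [-180.    -0.    76.1] F [ 0.1  0.2 -2.6] w 37.6 t 19.65
shift tool mm [-0.9  2.2 57.2] turn 0
```

```bash
python3 -m creep '[[[-0.5,1.5,3,0],[0,0,5,0],[0,0,5,0],[0,0,4,0],[0,0,0,0]]]';python3 -m creep '[[[0,0,4,0],[0,0,0,0]]]'
```

```text
time: 20.27
tool_pos: [0.5274, -0.3117, 0.1786]
ee_rot: [-3.14, -0.001, 1.328]
wrist_force: [0.0, -0.3, -2.4]
width: 0.0382
time: 20.52
tool_pos: [0.5275, -0.3118, 0.175]
ee_rot: [-3.141, -0.0, 1.328]
wrist_force: [0.4, 0.4, -3.2]
width: 0.0379
```

The foot is 14 mm below the mouth with no contact. I carry on down to home (TCP z ≈ 0.139).

```bash
python3 -m creep '[[[0,0,8,0],[0,0,8,0],[0,0,8,0],[0,0,6,0],[0,0,0,0]]]';python3 -m creep '[[[0,0,3,0],[0,0,1.5,0],[0,0,0,0]]]';python3 -m creep '[[[0,0,1,0],[0,0,1,0],[0,0,0,0]]]'
```

```text
time: 21.15
tool_pos: [0.5273, -0.3116, 0.1443]
ee_rot: [-3.14, -0.001, 1.328]
wrist_force: [-0.9, 0.3, -1.7]
width: 0.038
time: 21.52
tool_pos: [0.5277, -0.3119, 0.1409]
ee_rot: [3.142, -0.0, 1.328]
wrist_force: [0.5, -0.3, -2.4]
width: 0.0381
time: 21.9
tool_pos: [0.5278, -0.312, 0.1393]
ee_rot: [3.141, 0.0, 1.328]
wrist_force: [0.1, 0.7, -1.5]
width: 0.0373
```

```bash
python3 -m creep '[[[0,0,1,0],[0,0,1,0],[0,0,0,0]]]'
```

```text
time: 22.28
tool_pos: [0.5278, -0.312, 0.1393]
ee_rot: [3.14, 0.001, 1.328]
wrist_force: [-3.0, 1.7, 6.2]
width: 0.0377
```

Bottomed (+6 N at z 0.139). I release, back off 1.5 mm, rise and check.

```bash
python3 -m creep '[[[0,0,-1.5,0],[0,0,0,0],[0,0,0,0],[0,0,-8,0],[0,0,-25,0],[0,0,-50,0],[0,0,-50,0],[0,0,-50,0]]]' 0.6;python3 -m creep '[[[0,-55,-10,0],[0,-55,0,0],[0,-55,0,0],[0,0,0,0],[0,0,0,0]]]'
python3 - <<'E'
from h import *
s=snapshot('scene'); t=snapshot('top'); to(.5,0,.3)
W=pts(t); hsv=cv2.cvtColor(t['color'],cv2.COLOR_RGB2HSV); H,Sa,V=[hsv[...,i].astype(int) for i in range(3)]
for n,m in(('brass',(H>15)&(H<32)&(Sa>120)),('mallet',((H<8)|(H>172))&(Sa>170))):
    m=m&(W[...,2]>.12)&(W[...,2]<.2)&(W[...,1]<-.05); p=W[m]
    print(n,len(p),np.round(p.mean(0)*1000,1) if len(p) else '','z90',np.round(np.percentile(p[:,2],90)*1000,1) if len(p) else '')
cv2.imwrite('pics/j.png',np.hstack([cv2.resize(s['color'][100:370,130:450,::-1],(400,340)),cv2.resize(t['color'][130:330,130:430,::-1],(400,340))]))
E
```

```text
time: 23.28
tool_pos: [0.5276, -0.3118, 0.3236]
ee_rot: [3.141, 0.0, 1.328]
wrist_force: [0.4, -0.3, 0.1]
width: 0.0561
time: 23.9
tool_pos: [0.3679, -0.2724, 0.332]
ee_rot: [3.14, 0.001, 1.328]
wrist_force: [0.1, -0.2, -0.0]
width: 0.0562
at [ 368.5 -272.6  331.3] rpy [180.   -0.   76.1] F [-0.5 -0.5  0.3] w 56.3 t 24.0
shift tool mm [296.2  62.3  31.4] turn 0
brass 332 [ 530.  -148.5  161.7] z90 167.3
mallet 404 [ 524.9 -310.   170.1] z90 174.2
```

View pics/j.png

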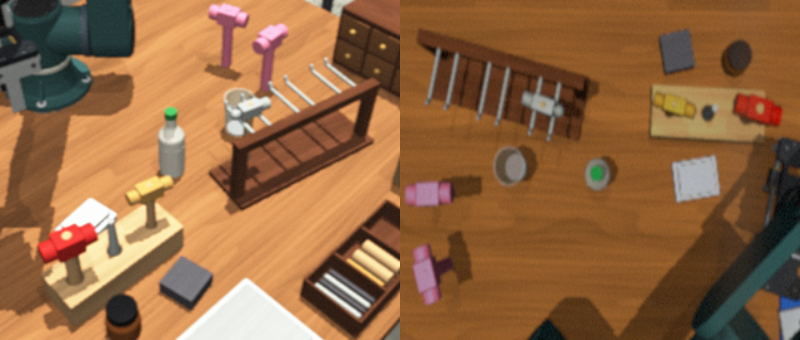

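Both tools stand upright at home height: tops at 167 and 174 mm against 165 and 173 expected. The steel hammer is still on its fork, the mandrel is in place, and everything else is undisturbed.

```bash
python3 -m creep '[[[0,0,0,0],[0,0,0,0],[0,0,0,0],[0,0,0,0]]]'; python3 -c "
from bench import ticket; print(ticket.close_job())"
```

```text
time: 24.5
tool_pos: [0.3677, -0.2723, 0.3313]
ee_rot: [-3.141, -0.0, 1.328]
wrist_force: [0.8, 0.8, -0.2]
width: 0.0568
the job is handed in; nothing more can be done
None
```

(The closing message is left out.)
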